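# Build a tip-proof stand for the paint bottle

## Task

Build a stand on the cork coaster so that the paint bottle cannot be knocked over: stack the metal ring, then the wide tape roll, then the narrow tape roll on it, all flat and centred on one another, and finally stand the bottle upright in the well that they form, down on the cork. Keep the bottle upright all the time, and do not shift the mixing cup, the lidded jar or the sanding block.

Things in the scene. Friction and masses are not known exactly. Their poses are not given: they have to be found in the camera images.
- coaster: round cork coaster with a wooden edge, fixed on the bench, 112 mm across, 6 mm thick; it is where the stand is built. Origin at the centre of its underside on the bench; its top is 6 mm above that. Tall fixed objects stand to the right of the work area and beyond it, and a cabinet nearer the robot: come from above.
- base_ring: plain bare-metal (aluminium) ring lying flat, 104 mm outer diameter, 70 mm hole, so its wall is 17 mm across; 14 mm high, about 0.2 kg. Origin at the centre of its underside, z axis along its axis (up). Pick it across its wall, one finger in the hole.
- wide_roll: the wider of the two tape rolls in the working area, lying flat: about 93 mm outer diameter, 66 mm hole, so its wall is 13 mm across; 18 mm high, about 0.06 kg. Origin at the centre of its underside, z axis along its axis (up). A similar roll at the far edge of the table is decoration.
- narrow_roll: the narrower tape roll, lying flat: about 72 mm outer diameter, 53 mm hole, so its wall is 9 to 10 mm across; 12 mm high, about 0.03 kg. Origin at the centre of its underside, z axis along its axis (up).
- bottle: small round paint bottle standing upright near the rolls (the clear spray bottle at the far table edge is decoration): 34 mm across up to 73 mm height (a bump makes one side 37), a 21 mm nozzle cap above, 102 mm high in all, 0.07 kg. Origin at the centre of its underside, z up. The finished stack tops out 50 mm above the bench, so grip the bottle higher than 45 mm up; its play in the well is 8 mm all round.
- mixing_cup: small white mixing cup, 60 mm across, 42 mm high, a bystander: leave it where it is. Origin at the centre of its underside.
- lidded_jar: small clear jar with a flat grey lid, 34 mm across, 52 mm high, the one nearest the work, a bystander: leave it where it is. Origin at the centre of its underside.
- sanding_pad: sanding block, 46 x 86 x 25 mm, a bystander: leave it where it is. Origin at the centre of its underside.
Things that resemble listed ones, but are neither listed nor needed, are in the scene too. Leave any blue or purple look-alike of the bottle alone.

How it is judged:
By the outcome, as a careful person would: the job done as asked, in the order asked, and still so for the second after the job is handed in, with the robot touching nothing.
It also fails if it takes over 106 s, if anything falls off the work surface, if the arm or the gripper's body presses on something with over 40 N, if the wrist force passes 120 N, or if a joint passes its speed limit or range.

## Robot

A 6-joint arm with a two-finger parallel gripper is mounted at the origin on a cart in front of the work surface, level with it; the furniture and walls round the work are solid. World frame = base frame: x ahead of the robot, y to its left, z up, the work surface at z = 0. Lengths are in m, angles in rad, forces in N, time in s.
With the tool pointing down it reaches from about 0.325 to 0.9 m from the base axis. Payload 6.1 kg.
Tool frame: the origin (TCP) lies midway between the tips of the shut fingers; the grasp point (between the pads) lies 19 mm behind it; x points along the fingers, y is the direction in which the jaws open and shut, and the axes are right-handed (so a half turn about x gives the same grasp; the last joint's range is limited). The gripper opens to 85 mm and grips with 20 to 120 N. Pads are 22 mm wide; open, the fingers measure 114 mm over their backs; the gripper's body (76 mm by 85 mm) begins 54 mm behind the grasp point. The pads swing forward as they close: fully open they stand 13 mm farther back than shut.
Start: joints at [-1.41, 0.22, 1.526, -0, 1.395, -0.126], TCP at [0.177, -0.599, 0.231] pointing down, gripper open.
Joint ranges: [-2.98, 2.98], [-0.91, 2.08], [0.09, 2.57], [-1.24, 4.39], [0.2, 2.65], [-2.68, 2.68]. Speed limits (rad/s): [2.57, 2.57, 3.01, 3.14, 3.14, 3.14].

## Interface

Orientations are given as [roll, pitch, yaw] about the fixed x, y, z axes, in that order (R = Rz(yaw) Ry(pitch) Rx(roll)).
In Python, from plant import movep, move_l, set_joints, gripper_to, hold, inverse_kinematics, observe, get_image, get_calibration, Unreachable, job_done gives the robot as it stands. Calls block until the motion is done:
- movep(position, orientation): joint-space move of the TCP to a pose.
- move_l(position, feed=0.15, rotation=None, max_force=None): straight line of the TCP; rotation=None keeps the orientation; feed is the mean speed in m/s. With max_force (N) it stops when the force on the tool has changed by that much, and returns True; else False.
- set_joints(angles): joint-space move.
- gripper_to(opening, f_grip=None): finger opening in m; f_grip is the grip in N (None keeps the last); returns when the fingers have stopped.
- hold(seconds).
- inverse_kinematics(position, orientation): joint angles nearest the present ones, or None.
- observe(): the state.
- get_image(name): name is "scene" or "side" or "wrist"; returns (picture, depth): 400x640x3 uint8, red, green, blue; 400x640 float32, m along the optical axis (not along the pixel's ray), 0 where there is no reading.
- get_calibration(name): a dict with "intrinsics" (3x3 intrinsics, pixels), "world_from_camera" (4x4, takes a point from camera to world coordinates). Camera axes: x right, y down, z forward; pixel columns grow to the right and rows downward; lengths in m; the calibration is good to about 2 mm. A picture is of the moment at which its call begins: read the wrist's pose just before it. get_calibration takes no time and is no camera call; for the wrist camera it gives the pose at the moment of the call.
A pose or a line that the arm cannot do raises Unreachable and nothing moves.
- job_done(): hands the job in, once; it reports no verdict.
The state is a dict: "time_s": time; "q": joint angles; "joint_velocities": joint speeds; "joint_torque": joint torques, N m; "eef_pos": TCP position; "tcp_rot": TCP orientation; "ft_force": force on the tool from outside, world axes, zero at the start; "torque": the same for the moment, N m; "opening": finger opening in m.
Only numpy, scipy, OpenCV 4.12 (cv2) and the standard library are available. Lean on these libraries where they do the work, as an engineer would, in place of code of your own. Each camera call takes 0.05 s, during which the arm holds its last target.

## Working session

There is one attempt and no reset: what is moved stays moved. The work goes in short steps, each a Python script; the robot and the scene stay as the last script left them, time stands still between calls to the robot, and variables do not carry over. Pictures are saved under pics/ and viewed, and the job is handed in when it is done.

```bash
ls; mkdir -p pics; python3 - <<'E'
from plant import *
import cv2,numpy as np
for n in ["scene","side","wrist"]:
    c=get_calibration(n); im,d=get_image(n)
    cv2.imwrite(f"pics/{n}0.png",im[:,:,::-1]); np.save(f"pics/{n}0d.npy",d)
    print(n,np.round(c["intrinsics"],1).tolist(),np.round(c["world_from_camera"],3).tolist())
s=observe();print(s["time_s"],s["eef_pos"],s["tcp_rot"],s["opening"])
E
```

```text
pics
scene [[516.2, 0.0, 321.9], [0.0, 516.2, 192.4], [0.0, 0.0, 1.0]] [[-0.997, 0.077, -0.028, 0.602], [0.081, 0.866, -0.494, 0.803], [-0.014, -0.495, -0.869, 1.115], [0.0, 0.0, 0.0, 1.0]]
side [[486.6, 0.0, 324.1], [0.0, 486.6, 204.0], [0.0, 0.0, 1.0]] [[-0.982, -0.112, 0.153, 0.361], [-0.189, 0.613, -0.767, 1.114], [-0.008, -0.782, -0.623, 0.776], [0.0, 0.0, 0.0, 1.0]]
wrist [[336.3, 0.0, 319.5], [0.0, 336.3, 202.1], [0.0, 0.0, 1.0]] [[0.283, -0.907, -0.312, 0.257], [-0.959, -0.268, -0.091, -0.575], [-0.001, 0.325, -0.946, 0.373], [0.0, 0.0, 0.0, 1.0]]
0.15 [ 0.17672086 -0.59900952  0.23043277] [-1.70730053  1.56926654  1.72111258] 0.08492416882757992
```

View pics/scene0.png

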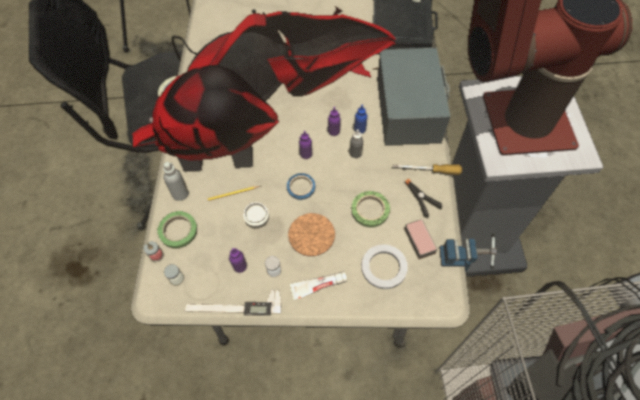

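View pics/side0.png

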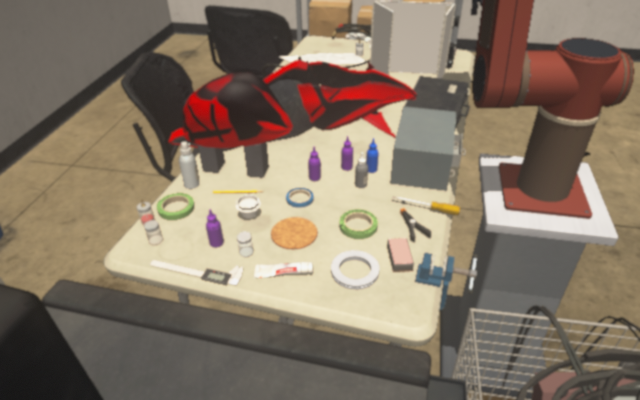

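View pics/wrist0.png

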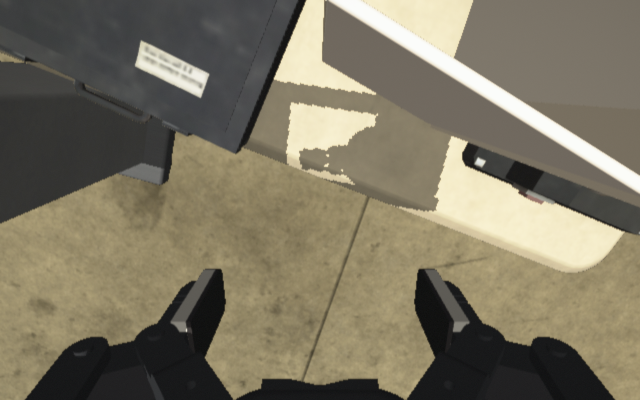

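The scene picture shows these candidates:
- **Coaster:** (312,234).
- **Metal ring:** (384,266).
- **Wide roll:** green at (370,208). The other green roll at (177,229) is the far-edge decoration.
- **Narrow roll:** blue at (301,186).
- **Bottle:** grey at (357,144). The purple ones at (334,122), (305,145), (237,260) and the blue one at (361,119) are look-alikes. The clear spray bottle at (175,182) is decoration.
- **Jar:** (273,266), which is nearer the work than (174,273).

I'll measure these and confirm with a crop.

```bash
cat > h.py <<'E'
import numpy as np,cv2
from plant import *
def ray(c,uv,z):
    K=c["intrinsics"];T=np.array(c["world_from_camera"]);uv=np.atleast_2d(uv).astype(float)
    d=np.c_[uv,np.ones(len(uv))]@np.linalg.inv(K).T@T[:3,:3].T
    o=T[:3,3]; return o+d*((z-o[2])/d[:,2])[:,None]
def cloud(c,dep):
    K=np.array(c["intrinsics"]);T=np.array(c["world_from_camera"])
    v,u=np.indices(dep.shape); P=np.stack([(u-K[0,2])/K[0,0]*dep,(v-K[1,2])/K[1,1]*dep,dep],-1)
    return P@T[:3,:3].T+T[:3,3]
E
python3 - <<'E'
from h import *
px={"scene":dict(coaster=(312,234,.006),ring=(384,266,.014),wide=(370,208,.018),narrow=(301,186,.012),bottle=(357,133,.1),cup=(256,212,.042),jar=(273,262,.052),pad=(420,238,.025)),
"side":dict(coaster=(295,233,.006),ring=(355,269,.014),wide=(359,222,.018),narrow=(299,197,.012),bottle=(362,161,.1))}
for n in px:
    c=get_calibration(n); d=np.load(f"pics/{n}0d.npy"); im=cv2.imread(f"pics/{n}0.png")
    for k,(u,v,z) in px[n].items(): print(n,k,np.round(ray(c,(u,v),z)[0],3))
    P=cloud(c,d); m=(d>0)
    hsv=cv2.cvtColor(im,cv2.COLOR_BGR2HSV)
    for k,(u,v,z) in px[n].items():
        q=P[v-3:v+4,u-3:u+4].reshape(-1,3); print('   depth',k,np.round(np.median(q,0),3))
a=cv2.imread("pics/scene0.png")[90:300,220:450]; cv2.imwrite("pics/crop.png",cv2.resize(a,None,fx=3.4,fy=2.8,interpolation=cv2.INTER_CUBIC)[:,:790])
E
```

```text
scene coaster [0.599 0.284 0.006]
scene ring [0.442 0.381 0.014]
scene wide [0.455 0.233 0.018]
scene narrow [0.617 0.153 0.012]
scene bottle [0.472 0.069 0.1  ]
scene cup [0.726 0.232 0.042]
scene jar [0.69  0.365 0.052]
scene pad [0.352 0.324 0.025]
   depth coaster [0.599 0.283 0.007]
   depth ring [0.44  0.377 0.   ]
   depth wide [0.453 0.224 0.001]
   depth narrow [0.617 0.147 0.001]
   depth bottle [0.469 0.063 0.086]
   depth cup [0.727 0.226 0.032]
   depth jar [0.69  0.365 0.052]
   depth pad [0.352 0.325 0.026]
side coaster [0.597 0.287 0.006]
side ring [0.44  0.385 0.014]
side wide [0.452 0.234 0.018]
side narrow [0.617 0.157 0.012]
side bottle [0.466 0.096 0.1  ]
   depth coaster [0.598 0.287 0.005]
   depth ring [ 0.442  0.369 -0.001]
   depth wide [ 0.454  0.212 -0.001]
   depth narrow [ 0.622  0.14  -0.001]
   depth bottle [0.469 0.068 0.082]
```

View pics/crop.png

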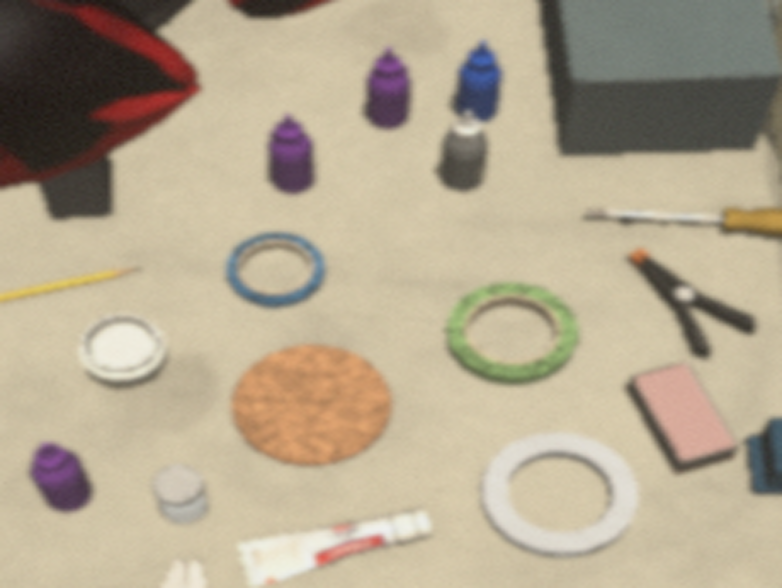

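The crop confirms the bottle: the grey one with a white nozzle at (357,144) is the only one that isn't blue or purple. Next I'll fit the rims precisely and check heights around the bottle.

```bash
cat >> h.py <<'E'
def masks(im,seg):
    hsv=cv2.cvtColor(im,cv2.COLOR_RGB2HSV);H,S,V=cv2.split(hsv)
    return {"g":(H>35)&(H<75)&(S>70),"b":(H>95)&(H<120)&(S>80),"o":(H>5)&(H<18)&(S>90)}[seg]
def fit(c,m,uv,z,r):
    m=m.astype(np.uint8)
    cs,_=cv2.findContours(m,cv2.RETR_EXTERNAL,cv2.CHAIN_APPROX_NONE)
    P=[]
    for k in cs:
        k=k[:,0]; 
        if np.linalg.norm(k-np.array(uv),axis=1).max()<r: P.append(k)
    if not P: return None
    h=cv2.convexHull(np.concatenate(P))
    full=np.concatenate(P).astype(float); X=ray(c,full,z)[:,:2]
    # algebraic circle with trimming
    for _ in range(6):
        A=np.c_[2*X,np.ones(len(X))];s=np.linalg.lstsq(A,(X**2).sum(1),rcond=None)[0]
        R=np.sqrt(s[2]+s[:2]@s[:2]);e=np.linalg.norm(X-s[:2],axis=1)-R
        X2=X[abs(e)<2.5*e.std()+1e-4]
        if len(X2)==len(X) or len(X2)<20:break
        X=X2
    return np.round(s[:2],4),round(2*R,4),len(X),round(e.std(),4)
E
python3 - <<'E'
from h import *
for n,px in {"scene":dict(o=(312,234,.006,40),g=(370,208,.009,30),b=(301,186,.006,25)),"side":dict(o=(295,233,.006,35),g=(359,222,.009,30),b=(299,197,.006,25))}.items():
    c=get_calibration(n); im=cv2.imread(f"pics/{n}0.png")[:,:,::-1].copy(); P=cloud(c,np.load(f"pics/{n}0d.npy"))
    for k,(u,v,z,r) in px.items(): print(n,k,fit(c,masks(im,k),(u,v),z,r))
    # ring via depth band
    for nm,ctr,z0,z1,rr in [("ring",(.442,.381),.009,.02,.065),("wide",(.454,.232),.013,.024,.06),("narrow",(.617,.154),.008,.018,.045)]:
        m=(P[...,2]>z0)&(P[...,2]<z1)&(np.hypot(P[...,0]-ctr[0],P[...,1]-ctr[1])<rr)
        X=P[m][:,:2];lo,hi=X.min(0),X.max(0); print(n,nm,m.sum(),np.round((lo+hi)/2,4),np.round(hi-lo,4),"z",np.median(P[m][:,2]).round(4))
    if n=="scene":
        m=(P[...,2]>.03)&(P[...,0]>.25)&(P[...,0]<.8)&(P[...,1]>-.15)&(P[...,1]<.45)
        l,lab,st,_=cv2.connectedComponentsWithStats(m.astype(np.uint8))
        for i in range(1,l):
            if st[i,4]<60:continue
            X=P[lab==i];print(st[i],np.round(np.percentile(X,2,0),3),np.round(np.percentile(X,98,0),3))
E
```

```text
scene o (array([0.6008, 0.2826]), np.float64(0.1084), 123, np.float64(0.0007))
scene g (array([0.4539, 0.2281]), np.float64(0.0908), 102, np.float64(0.001))
scene b (array([0.6177, 0.15  ]), np.float64(0.0623), 31, np.float64(0.0006))
scene ring 900 [0.4426 0.3796] [0.1034 0.104 ] z 0.0146
scene wide 612 [0.4551 0.2315] [0.0926 0.0934] z 0.0184
scene narrow 323 [0.6162 0.1497] [0.0761 0.0773] z 0.0125
[ 267   37  123   60 3381] [ 0.389 -0.141  0.097] [ 0.657 -0.071  0.216]
[ 378   54   71   88 5064] [ 0.253 -0.144  0.036] [0.393 0.055 0.123]
[ 207   65   72   99 4715] [ 0.672 -0.026  0.042] [0.798 0.136 0.267]
[354 104  13  25 233] [ 0.437 -0.019  0.031] [0.468 0.005 0.1  ]
[327 107  14  24 231] [ 0.507 -0.017  0.032] [0.538 0.006 0.099]
[349 129  14  25 243] [0.457 0.057 0.031] [0.488 0.08  0.098]
[298 131  14  24 242] [0.584 0.047 0.033] [0.616 0.071 0.097]
[243 202  25  24 391] [0.703 0.207 0.03 ] [0.754 0.259 0.046]
[444 239  15  24 281] [0.28  0.343 0.032] [0.305 0.39  0.052]
[464 239   9  24 144] [0.25  0.348 0.032] [0.261 0.395 0.054]
[228 248  18  21 272] [0.754 0.34  0.032] [0.785 0.365 0.099]
[265 256  16  18 218] [0.678 0.351 0.033] [0.707 0.383 0.057]
side o (array([0.6004, 0.2846]), np.float64(0.1098), 111, np.float64(0.001))
side g (array([0.4551, 0.2279]), np.float64(0.0972), 95, np.float64(0.0026))
side b (array([0.6185, 0.1503]), np.float64(0.0623), 58, np.float64(0.0017))
side ring 803 [0.4407 0.38  ] [0.103  0.1054] z 0.0132
side wide 480 [0.4536 0.2318] [0.0906 0.0948] z 0.0167
side narrow 228 [0.6169 0.1514] [0.0688 0.0759] z 0.0106
```

```bash
python3 - <<'E'
from h import *
for nm,p in dict(ringhi=(.442,.425,.15),ring=(.442,.425,.003),wide=(.454,.272,.003),nar=(.617,.181,.003),coa=(.6,.327,.12),bot=(.472,.064,.047),view=(.66,.25,.25)).items():
    for yaw in (0,1.57,3.14,-1.57): 
        q=inverse_kinematics(p,[0,np.pi/2,yaw]); print(nm,yaw,None if q is None else np.round(q,2))
E
```

```text
ringhi 0 [ 0.64  0.26  1.64 -0.    1.25 -0.93]
ringhi 1.57 [ 0.64  0.26  1.64  0.    1.25 -2.5 ]
ringhi 3.14 [0.64 0.26 1.64 0.   1.25 2.21]
ringhi -1.57 [ 0.64  0.26  1.64 -0.    1.25  0.64]
ring 0 [ 0.64  0.45  1.7  -0.    0.99 -0.93]
ring 1.57 [ 0.64  0.45  1.7   0.    0.99 -2.5 ]
ring 3.14 [0.64 0.45 1.7  0.   0.99 2.21]
ring -1.57 [ 0.64  0.45  1.7  -0.    0.99  0.64]
wide 0 [ 0.39  0.28  1.93 -0.    0.93 -1.18]
wide 1.57 None
wide 3.14 [0.39 0.28 1.93 0.   0.93 1.96]
wide -1.57 [ 0.39  0.28  1.93 -0.    0.93  0.39]
nar 0 [ 0.16  0.51  1.62 -0.    1.01 -1.41]
nar 1.57 None
nar 3.14 [ 0.16  0.51  1.62 -0.    1.01  1.74]
nar -1.57 [ 0.16  0.51  1.62 -0.    1.01  0.16]
coa 0 [ 0.38  0.45  1.46 -0.    1.24 -1.19]
coa 1.57 None
coa 3.14 [0.38 0.45 1.46 0.   1.24 1.96]
coa -1.57 [ 0.38  0.45  1.46 -0.    1.24  0.38]
bot 0 [-0.03  0.09  2.05 -0.    1.   -1.6 ]
bot 1.57 None
bot 3.14 [-0.03  0.09  2.05 -0.    1.    1.54]
bot -1.57 [-0.03  0.09  2.05 -0.    1.   -0.03]
view 0 [ 0.25  0.4   1.27 -0.    1.47 -1.32]
view 1.57 None
view 3.14 [0.25 0.4  1.27 0.   1.47 1.82]
view -1.57 [ 0.25  0.4   1.27 -0.    1.47  0.25]
```

```bash
python3 - <<'E'
from h import *
for n in ["scene","side","wrist"]:
    c=get_calibration(n);P=cloud(c,np.load(f"pics/{n}0d.npy")).reshape(-1,3)
    P=P[np.load(f"pics/{n}0d.npy").ravel()>0]
    print(n)
    for y0 in np.arange(-.9,.15,.1):
        row=[]
        for x0 in np.arange(0.1,.95,.1):
            m=(P[:,0]>=x0)&(P[:,0]<x0+.1)&(P[:,1]>=y0)&(P[:,1]<y0+.1)&(P[:,2]<1)
            row.append("%.2f"%P[m,2].max() if m.sum()>3 else " -- ")
        print("%.1f"%y0,*row)
E
```

```text
scene
-0.9  --   --   --   --   --   --   --   --   -- 
-0.8  --   --   --   --   --   --   --   --   -- 
-0.7  --   --   --   --   --   --   --   --  -0.11
-0.6  --   --  0.01 0.01 0.01 0.01 0.01 0.01 0.01
-0.5 0.06 0.07 0.07 0.01 0.01 0.01 0.01 0.01 0.01
-0.4 0.06 0.07 0.07  --   --  0.01  --  0.02 0.02
-0.3  --  0.07 0.07 0.22 0.21 0.22 0.22 0.15 0.05
-0.2 0.03 0.12 0.21 0.22 0.22 0.10 0.20 0.18 0.05
-0.1 0.37 0.41 0.13 0.22 0.21 0.22 0.27 0.26 0.23
-0.0 0.47 0.47 0.12 0.10 0.11 0.21 0.27 0.27 0.23
0.1 0.01 0.33 0.02 0.02 0.02 0.02 0.27 0.26 0.23
side
-0.9 0.00 0.22  --   --  0.07 0.05 0.01 0.00  -- 
-0.8 0.00 0.26 0.26 0.25 0.03 0.01 0.01 0.01 0.01
-0.7 0.30 0.29 0.26 0.26 0.26 0.02  --  0.02 0.01
-0.6 0.31 0.26 0.06 0.26  --   --   --   --   -- 
-0.5 0.06 0.06 0.06 0.00  --   --   --   --   -- 
-0.4 0.06 0.06 0.06 0.01  --   --   --   --   -- 
-0.3 -0.00 0.06 0.06 0.22 0.21 0.22 0.22  --   -- 
-0.2 0.03 0.12 0.20 0.22 0.21 0.10 0.20  --   -- 
-0.1 0.37 0.47 0.12 0.22 0.21 0.21 0.26 0.26 0.08
-0.0 0.49 0.49 0.12 0.10 0.10 0.21 0.27 0.27 0.23
0.1 0.33 0.33 0.02 0.02 0.01 0.02 0.26 0.26 0.22
wrist
-0.9 0.00 0.09  --   --   --   --   --   --   -- 
-0.8 0.00 0.26  --   --   --   --   --   --   -- 
-0.7 0.32 0.32 0.23  --   --   --   --   --   -- 
-0.6 0.32 0.26 0.06  --   --   --   --   --   -- 
-0.5 0.06 0.06 0.06  --   --   --   --   --   -- 
-0.4 0.06 0.06  --   --   --   --   --   --   -- 
-0.3 -0.01 0.05  --   --   --   --   --   --   -- 
-0.2 -0.15  --   --   --   --   --   --   --   -- 
-0.1 -0.18  --   --   --   --   --   --   --   -- 
-0.0 -0.29  --   --   --   --   --   --   --   -- 
0.1 -0.41  --   --   --   --   --   --   --   --
```

```bash
python3 - <<'E'
from h import *
s=observe(); p=s["eef_pos"]
move_l([p[0],p[1],.42],feed=.3)
D=[0,np.pi/2,0]
set_joints(inverse_kinematics([.50,.28,.34],D))
c=get_calibration("wrist");im,d=get_image("wrist")
np.savez("pics/w1.npz",im=im,d=d,K=c["intrinsics"],T=c["world_from_camera"])
cv2.imwrite("pics/w1.png",im[:,:,::-1]); s=observe();print(s["time_s"],s["eef_pos"],s["ft_force"])
E
```

```text
4.2583 [0.5003789  0.27940295 0.34000185] [ 0.60889725  0.51392184 -0.33390318]
```

View pics/w1.png

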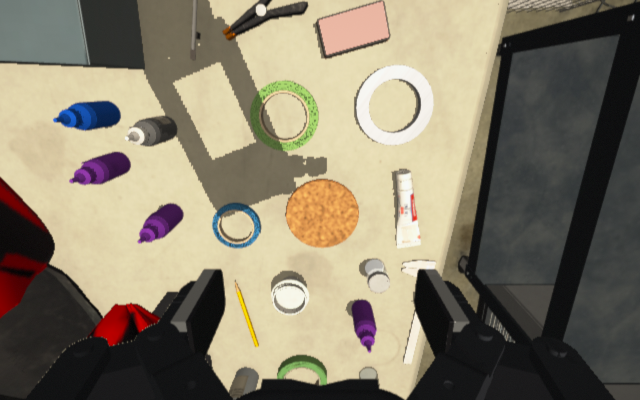

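The wrist view shows everything:
- **Coaster:** (322,213)
- **Ring:** (394,105)
- **Green wide roll:** (285,115)
- **Blue narrow roll:** (237,226)
- **Grey bottle:** (157,130)
- **Cup:** (290,294)
- **Jar:** (376,275)
- **Sanding pad:** (354,28)

I'll measure positions from this picture.

```bash
python3 - <<'E'
from h import *
a=np.load("pics/w1.npz");c={"intrinsics":a["K"],"world_from_camera":a["T"]};P=cloud(c,a["d"]);im=a["im"]
for nm,ctr,z0,rr,zt in [("ring",(.442,.380),.009,.065,.014),("wide",(.454,.231),.013,.06,.018),("narrow",(.617,.151),.008,.045,.012),("coaster",(.6,.283),.003,.07,.006),("bottle",(.472,.064),.03,.03,.06),("cup",(.727,.23),.02,.045,.042),("jar",(.69,.365),.03,.03,.052),("pad",(.352,.324),.015,.06,.025)]:
    m=(P[...,2]>z0)&(P[...,2]<.12)&(np.hypot(P[...,0]-ctr[0],P[...,1]-ctr[1])<rr)
    X=P[m];mm=m.astype(np.uint8)
    cs,_=cv2.findContours(mm,cv2.RETR_EXTERNAL,cv2.CHAIN_APPROX_NONE)
    k=max(cs,key=len)[:,0]; (cx,cy),r=cv2.minEnclosingCircle(ray(c,k,zt)[:,:2].astype(np.float32))
    E=cv2.fitEllipse(ray(c,k,zt)[:,:2].astype(np.float32))
    lo,hi=X.min(0),X.max(0)
    print(nm,m.sum(),"z",np.median(X[:,2]).round(4),"bbox",np.round((lo+hi)[:2]/2,4),np.round((hi-lo)[:2],4),"ell",np.round(E[0],4),np.round(E[1],4))
X=P[...];m=(np.hypot(P[...,0]-.472,P[...,1]-.064)<.04)
for z in (.02,.04,.06,.08,.09):
    q=P[m&(abs(P[...,2]-z)<.01)]; print(z,len(q),q.min(0).round(4),q.max(0).round(4))
for k,(u,v,z,r) in dict(g=(285,115,.018,55),b=(237,226,.012,40),o=(322,213,.006,60)).items(): print(k,fit(c,masks(im,k),(u,v),z,r))
E
```

```text
ring 2734 z 0.0139 bbox [0.4425 0.38  ] [0.1036 0.1034] ell [0.4423 0.3797] [0.1024 0.1026]
wide 2087 z 0.0177 bbox [0.4554 0.2316] [0.0906 0.0917] ell [0.4554 0.2316] [0.0904 0.0908]
narrow 926 z 0.0119 bbox [0.6187 0.152 ] [0.0719 0.0732] ell [0.6183 0.1522] [0.0711 0.0719]
coaster 3898 z 0.0062 bbox [0.6018 0.2894] [0.1103 0.1227] ell [0.6012 0.283 ] [0.1093 0.1095]
bottle 954 z 0.0656 bbox [0.4714 0.0644] [0.0334 0.0318] ell [0.4705 0.0669] [0.0323 0.0552]
cup 1059 z 0.0317 bbox [0.7282 0.232 ] [0.0565 0.0586] ell [0.7238 0.2332] [0.0567 0.0631]
jar 500 z 0.0514 bbox [0.6928 0.3669] [0.0336 0.0335] ell [0.6864 0.3649] [0.0328 0.0455]
pad 2797 z 0.0243 bbox [0.3629 0.3211] [0.0896 0.0892] ell [0.3508 0.3208] [0.05   0.1004]
0.02 160 [0.4547 0.0595 0.0101] [0.4873 0.0798 0.0297]
0.04 185 [0.4547 0.0584 0.03  ] [0.487  0.0803 0.0499]
0.06 424 [0.4548 0.0485 0.05  ] [0.4881 0.0799 0.07  ]
0.08 278 [0.4614 0.053  0.0701] [0.4823 0.0742 0.09  ]
0.09 246 [0.4615 0.053  0.0801] [0.4812 0.0732 0.0998]
g (array([0.4549, 0.2316]), np.float64(0.0904), 193, np.float64(0.0004))
b (array([0.6164, 0.1528]), np.float64(0.071), 127, np.float64(0.0007))
o (array([0.6003, 0.2829]), np.float64(0.1104), 201, np.float64(0.0005))
```

```bash
cat >> h.py <<'E'
D=[0,np.pi/2,0]
def snap(name,tag):
    c=get_calibration(name);im,d=get_image(name)
    np.savez(f"pics/{tag}.npz",im=im,d=d,K=c["intrinsics"],T=c["world_from_camera"]);cv2.imwrite(f"pics/{tag}.png",im[:,:,::-1]);return c,im,d
def st(t):
    s=observe();print(t,"t%.1f"%s["time_s"],np.round(s["eef_pos"],4),"op %.4f"%s["opening"],"F",np.round(s["ft_force"],1),"M",np.round(s["torque"],2));return s
def pick(ctr,rm,z,f,op=.045,yaw=0,hi=.12):
    gripper_to(op)
    a=np.array([ctr[0],ctr[1]+rm])
    movep([*a,hi],[0,np.pi/2,yaw]); move_l([*a,.03],feed=.25)
    hit=move_l([*a,z],feed=.06,max_force=15); st(f"down hit={hit}")
    gripper_to(0.0,f); st("gripped")
    move_l([*a,z+.02],feed=.08); hold(.3); st("lifted20")
E
python3 - <<'E'
from h import *
pick((.4424,.3799),.0435,.003,70)
p=observe()["eef_pos"]; move_l([p[0],p[1],.12],feed=.2); st("up")
snap("scene","s1")
E
python3 -c "
import cv2;cv2.imwrite('pics/s1c.png',cv2.resize(cv2.imread('pics/s1.png')[90:300,220:480],None,fx=3,fy=2.8))"
```

```text
down hit=False t6.9 [0.4421 0.4233 0.0026] op 0.0450 F [0.1 0.1 0.3] M [ 0.04 -0.04 -0.02]
gripped t7.3 [0.443  0.4238 0.0037] op 0.0149 F [0.2 0.5 4. ] M [-0.02 -0.06  0.01]
lifted20 t8.0 [0.4421 0.4232 0.0225] op 0.0148 F [-0.2 -0.2 -1.7] M [ 0.14 -0.01 -0.06]
up t8.6 [0.4416 0.4228 0.1192] op 0.0152 F [-0.5 -0.4 -2.5] M [ 0.08  0.02 -0.04]
```

View pics/s1c.png

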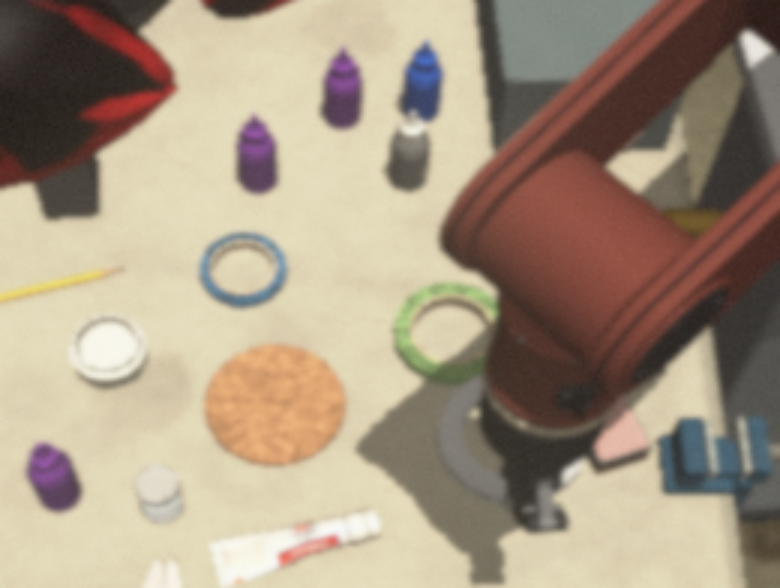

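The ring is held and lifted: at about (480,440) in the crop, in shadow, with the force showing about 2 N of weight. I'll place it on the coaster.

```bash
cat >> h.py <<'E'
def place(ctr,rm,z,relop=.034,hi=.12,yaw=0,f=8):
    a=np.array([ctr[0],ctr[1]+rm])
    move_l([*a,hi],feed=.25); move_l([*a,z+.02],feed=.2); hold(.3); st("above")
    hit=move_l([*a,z-.003],feed=.03,max_force=f); st(f"placed hit={hit}")
    s=observe();
    gripper_to(relop); st("released")
    move_l([*a,hi+.02],feed=.2)
E
python3 - <<'E'
from h import *
place((.601,.283),.0435,.010)
# view for check
movep([.50,.28,.30],D); c,im,d=snap("wrist","w2"); st("view")
P=cloud(c,d)
for z0,rr,zt,nm in ((.013,.07,.020,"ring"),):
    m=(P[...,2]>z0)&(P[...,2]<.05)&(np.hypot(P[...,0]-.6,P[...,1]-.283)<rr)
    cs,_=cv2.findContours(m.astype(np.uint8),cv2.RETR_EXTERNAL,cv2.CHAIN_APPROX_NONE);k=max(cs,key=len)[:,0]
    E=cv2.fitEllipse(ray(c,k,zt)[:,:2].astype(np.float32));print(E,np.median(P[m][:,2]),P[m][:,2].std())
print("coaster",fit(c,masks(im,"o"),(322,213),.006,75))
E
```

```text
above t10.4 [0.602  0.3269 0.0318] op 0.0149 F [ 0.1  0.8 -2.2] M [ 0.06 -0.01  0.01]
placed hit=True t11.1 [0.6005 0.3264 0.0097] op 0.0147 F [-0.6 -0.5  4.4] M [-0.07  0.19  0.11]
released t11.4 [0.5994 0.3259 0.0081] op 0.0339 F [-0.3  0.3  0.2] M [ 0.05  0.03 -0.02]
view t13.1 [0.4997 0.2798 0.2972] op 0.0341 F [-0.3 -0.1 -0.9] M [0.02 0.02 0.07]
((0.5976543426513672, 0.28345268964767456), (0.10212822258472443, 0.10397449880838394), 90.96589660644531) 0.020088374252385105 0.0013103292492593996
coaster (array([0.5908, 0.2826]), np.float64(0.0902), 378, np.float64(0.0094))
```

View pics/w2.png

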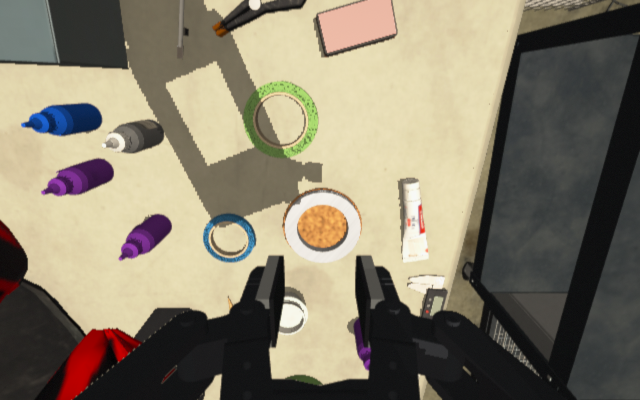

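The ring lies flat on the coaster at about (322,226). It may sit 3 mm off in x, so I'll measure again with the arm settled.

```bash
cat >> h.py <<'E'
def top(c,d,ctr,z0,rr,zt):
    P=cloud(c,d);m=(P[...,2]>z0)&(P[...,2]<zt+.03)&(np.hypot(P[...,0]-ctr[0],P[...,1]-ctr[1])<rr)
    n,lab,s,_=cv2.connectedComponentsWithStats(m.astype(np.uint8));m=lab==1+np.argmax(s[1:,4])
    cs,_=cv2.findContours(m.astype(np.uint8),cv2.RETR_EXTERNAL,cv2.CHAIN_APPROX_NONE);k=max(cs,key=len)[:,0]
    E=cv2.fitEllipse(ray(c,k,zt)[:,:2].astype(np.float32));A=np.c_[P[m][:,:2]-ctr,np.ones(m.sum())]
    pl=np.linalg.lstsq(A,P[m][:,2],rcond=None)[0]
    return np.round(E[0],4),np.round(E[1],4),"z",np.median(P[m][:,2]).round(4),"slope",pl[:2].round(3)
E
python3 - <<'E'
from h import *
hold(.5)
for n in ("wrist","scene","side"):
    c,im,d=snap(n,n+"3")
    try:
        print(n,"ring",top(c,d,(.599,.283),.013,.075,.020)); print(n,"coaster",top(c,d,(.601,.283),.003,.075,.006))
        print(n,"wide",top(c,d,(.455,.2316),.013,.06,.018),"nar",top(c,d,(.6175,.1524),.008,.045,.012))
    except Exception as e: print(n,e)
st("v")
E
```

```text
wrist ring (array([0.5976, 0.2834]), array([0.1022, 0.1041]), 'z', np.float64(0.0201), 'slope', array([-0.   ,  0.001]))
wrist coaster (array([0.6015, 0.2831]), array([0.109 , 0.1113]), 'z', np.float64(0.0185), 'slope', array([-0.002,  0.004]))
wrist wide (array([0.4553, 0.2316]), array([0.0905, 0.0909]), 'z', np.float64(0.0176), 'slope', array([0.001, 0.   ])) nar (array([0.6181, 0.1524]), array([0.071 , 0.0725]), 'z', np.float64(0.012), 'slope', array([ 0.002, -0.003]))
scene ring (array([0.5985, 0.2833]), array([0.1022, 0.1039]), 'z', np.float64(0.0207), 'slope', array([-0.004, -0.001]))
scene coaster (array([0.6006, 0.2801]), array([0.1096, 0.1166]), 'z', np.float64(0.0157), 'slope', array([-0.025, -0.003]))
scene wide (array([0.4558, 0.2316]), array([0.0902, 0.0923]), 'z', np.float64(0.0186), 'slope', array([ 0.002, -0.005])) nar (array([0.6189, 0.1515]), array([0.0697, 0.0731]), 'z', np.float64(0.0124), 'slope', array([0.011, 0.003]))
side ring (array([0.5959, 0.286 ]), array([0.1024, 0.1059]), 'z', np.float64(0.0189), 'slope', array([ 0.001, -0.   ]))
side coaster (array([0.6   , 0.2781]), array([0.1091, 0.1227]), 'z', np.float64(0.0153), 'slope', array([-0.017, -0.007]))
side wide (array([0.4534, 0.2339]), array([0.0902, 0.0922]), 'z', np.float64(0.0168), 'slope', array([-0.001, -0.001])) nar (array([0.6164, 0.1535]), array([0.0698, 0.0715]), 'z', np.float64(0.0109), 'slope', array([-0.005, -0.004]))
v t13.7 [0.5    0.2801 0.3001] op 0.0337 F [-0.1 -0.3 -0.1] M [-0.01  0.02  0.  ]
```

```bash
python3 -c "
import cv2;cv2.imwrite('pics/w3c.png',cv2.resize(cv2.imread('pics/wrist3.png')[170:280,260:390],None,fx=5,fy=5))"
```

```text
(no output)
```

View pics/w3c.png

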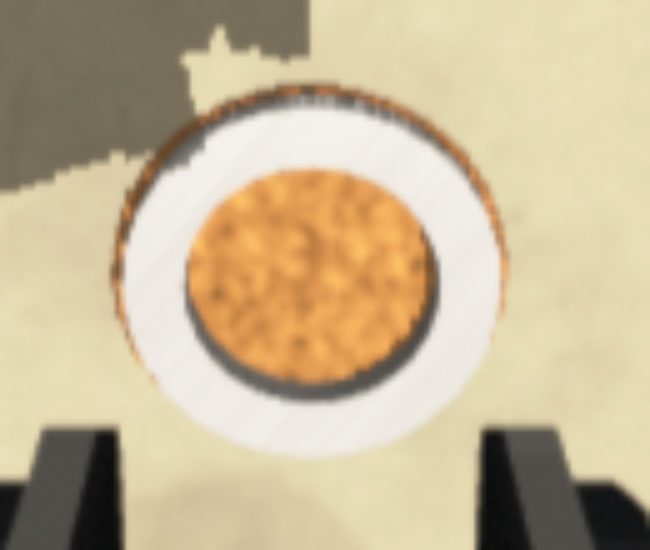

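The ring sits flat but about 3 mm towards −x. The arm's motion lag explains it, since it released at x = 0.5994 against the commanded 0.601. I'll regrip, shift it 3 mm, and add settling time to the helpers.

```bash
cat >> h.py <<'E'
def pick(ctr,rm,z,f,op=.045,hi=.12,lift=.02):
    gripper_to(op)
    a=np.array([ctr[0],ctr[1]+rm])
    movep([*a,hi],D); move_l([*a,z+.027],feed=.2); hold(.25)
    hit=move_l([*a,z],feed=.05,max_force=15); hold(.3); st(f"down hit={hit}")
    gripper_to(0.0,f); hold(.2); st("gripped")
    move_l([*a,z+lift],feed=.08); hold(.3); st("lifted")
def place(ctr,rm,z,relop=.034,hi=.12,f=6,go=True):
    a=np.array([ctr[0],ctr[1]+rm])
    if go: move_l([*a,hi],feed=.25)
    move_l([*a,z+.012],feed=.15 if go else .03); hold(.4); st("above")
    hit=move_l([*a,z-.004],feed=.025,max_force=f)
    zc=observe()["eef_pos"][2]; move_l([*a,max(zc,z-.002)],feed=.03); hold(.3); st(f"placed hit={hit}")
    gripper_to(relop); hold(.1); st("released")
    p=observe()["eef_pos"]; move_l([*a,hi],feed=.2)
E
python3 - <<'E'
from h import *
pick((.598,.2834),.0435,.009,60,op=.036,lift=.012)
place((.6011,.2832),.0435,.009,go=False)
movep([.50,.28,.30],D);hold(.4); c,im,d=snap("wrist","w4")
print("ring",top(c,d,(.6,.283),.013,.075,.020)); st("v")
E
```

```text
down hit=False t16.6 [0.5983 0.327  0.0094] op 0.0358 F [ 0.5  0.4 -0.3] M [-0.02  0.    0.03]
gripped t17.1 [0.5985 0.327  0.0095] op 0.0148 F [0.3 0.3 4. ] M [ 0.07 -0.19 -0.  ]
lifted t17.7 [0.5976 0.3268 0.0205] op 0.0149 F [ 0.8 -0.5 -2.1] M [ 0.14 -0.01 -0.02]
above t18.4 [0.6011 0.3267 0.021 ] op 0.0145 F [-0.2  0.4 -2.6] M [ 0.1  -0.05 -0.06]
placed hit=True t19.4 [0.6014 0.3268 0.0096] op 0.0146 F [1.4 0.6 2.2] M [ 0.24 -0.27 -0.01]
released t19.8 [0.6008 0.3266 0.0092] op 0.0342 F [-0.7  0.5  0.3] M [-0.04  0.05  0.03]
ring (array([0.5967, 0.2839]), array([0.1024, 0.1039]), 'z', np.float64(0.0201), 'slope', array([-0.,  0.]))
v t21.8 [0.5    0.28   0.2994] op 0.0344 F [-0.   0.1 -0.5] M [ 0.03  0.04 -0.01]
```

The ring didn't follow the shift: it reads x = 0.5967 although the TCP moved +3 mm. I'll regrip and take a picture at each stage to find out where it slips.

```bash
python3 - <<'E'
from h import *
from scipy.spatial.transform import Rotation as Ro
def look(tag,z0,zt):
    c,im,d=snap("wrist",tag); s=observe()
    R=Ro.from_euler("xyz",s["tcp_rot"]).as_matrix()
    P=cloud(c,d);ctr=(.6,.283)
    m=(P[...,2]>z0)&(P[...,2]<zt+.006)&(np.hypot(P[...,0]-ctr[0],P[...,1]-ctr[1])<.07)&(P[...,1]<.3)
    # circle fit to points' outer edge on -x side/all: use inner hole+outer by radius extremes
    X=P[m][:,:2]; 
    from scipy.optimize import least_squares
    cs,_=cv2.findContours(m.astype(np.uint8),cv2.RETR_EXTERNAL,cv2.CHAIN_APPROX_NONE);k=max(cs,key=len)[:,0]
    Y=ray(c,k,zt)[:,:2];Y=Y[Y[:,1]<.29]
    f=least_squares(lambda p:np.clip(np.minimum(abs(np.hypot(*(Y-p).T)-.052),abs(np.hypot(*(Y-p).T)-.035)),0,.004),ctr)
    print(tag,"ring",f.x.round(4),"n",len(Y),"rms",np.sqrt(np.mean(f.fun**2)).round(4),"toolY",R[:,1].round(3),"toolX",R[:,0].round(3))
a=np.array([.5975,.3270])
gripper_to(.036); movep([*a,.1],D); move_l([*a,.03],feed=.2); hold(.2); look("x0",.013,.020)
move_l([*a,.009],feed=.05,max_force=15); hold(.3); look("x1",.013,.020)
gripper_to(0,60); hold(.2); look("x2",.013,.02)
move_l([*a,.015],feed=.05); hold(.3); st("lift");look("x3",.016,.026)
E
```

```text
x0 ring [0.5953 0.2862] n 466 rms 0.0019 toolY [-0.     1.     0.001] toolX [ 0.003  0.001 -1.   ]
x1 ring [0.5957 0.2861] n 429 rms 0.0015 toolY [-0.  1.  0.] toolX [ 0.  0. -1.]
x2 ring [0.5951 0.2867] n 454 rms 0.0016 toolY [-0.  1.  0.] toolX [ 0.001  0.    -1.   ]
lift t25.8 [0.5972 0.3269 0.0146] op 0.0148 F [ 0.4  0.  -2.3] M [ 0.12 -0.07  0.03]
x3 ring [0.594  0.2873] n 463 rms 0.0019 toolY [-0.  1. -0.] toolX [-0. -0. -1.]
```

View pics/x3.png

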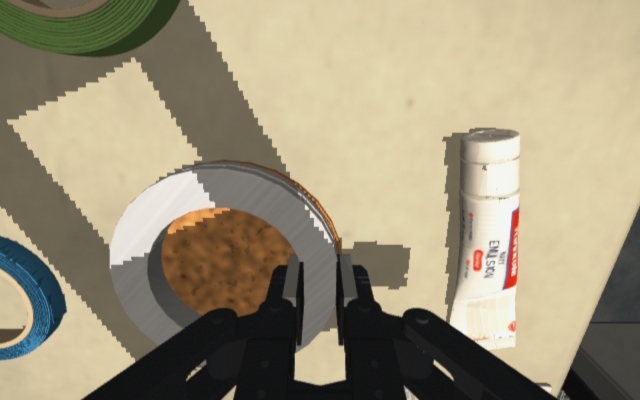

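```bash
cat >> h.py <<'E'
def look(tag,zt,ctr=(.6,.283),ro=.052,ri=.035,ymax=.29):
    from scipy.optimize import least_squares
    c,im,d=snap("wrist",tag);P=cloud(c,d)
    m=(abs(P[...,2]-zt)<.003)&(np.hypot(P[...,0]-ctr[0],P[...,1]-ctr[1])<ro+.015)
    k=np.argwhere(m&~cv2.erode(m.astype(np.uint8),np.ones((3,3))).astype(bool))[:,::-1]
    Y=P[k[:,1],k[:,0]][:,:2];Y=Y[Y[:,1]<ymax]
    f=least_squares(lambda p:np.clip(np.minimum(abs(np.hypot(*(Y-p).T)-ro),abs(np.hypot(*(Y-p).T)-ri)),0,.004),ctr)
    print(tag,f.x.round(4),"n",len(Y),"rms",np.sqrt(np.mean(f.fun**2)).round(4))
E
python3 - <<'E'
from h import *
look("y0",.026)
a=np.array([.6015,.3265])
move_l([*a,.015],feed=.03);hold(.4);st("moved");look("y1",.026)
print(move_l([*a,.008],feed=.02,max_force=4));hold(.3);st("down");look("y2",.020)
gripper_to(.034);hold(.2);st("rel");look("y3",.020)
move_l([*a,.1],feed=.2);hold(.3);look("y4",.020)
movep([.50,.28,.30],D);hold(.4);look("y5",.020)
c,im,d=snap("wrist","y6");print(top(c,d,(.6,.283),.013,.075,.020)); st("v")
E
```

```text
y0 [0.5957 0.285 ] n 1032 rms 0.0022
moved t26.5 [0.6015 0.3265 0.015 ] op 0.0146 F [-0.5  0.3 -2.2] M [ 0.09 -0.    0.01]
y1 [0.5998 0.2846] n 904 rms 0.0018
True
down t27.2 [0.6018 0.3266 0.0094] op 0.0146 F [-0.5 -0.1  5. ] M [-0.12  0.11 -0.06]
y2 [0.6    0.2846] n 999 rms 0.002
rel t27.8 [0.6005 0.3262 0.0078] op 0.0342 F [-0.  -0.5 -0.2] M [ 0.06 -0.03 -0.03]
y3 [0.6    0.2844] n 868 rms 0.002
y4 [0.5999 0.2846] n 615 rms 0.0016
y5 [0.6001 0.2846] n 320 rms 0.0016
(array([0.5998, 0.2839]), array([0.1024, 0.1038]), 'z', np.float64(0.0201), 'slope', array([0., 0.]))
v t30.2 [0.5001 0.28   0.2996] op 0.0340 F [0.4 0.5 0.1] M [ 0.03  0.02 -0.05]
```

The ring now sits at (0.5998, 0.284), flat, top at 20 mm, within about 1 mm of the coaster centre. Next is the wide roll.

```bash
python3 - <<'E'
from h import *
pick((.4553,.2316),.0397,.003,45,op=.04)
move_l([.4553,.2713,.10],feed=.2)
a=np.array([.5998,.284+.0397])
move_l([*a,.10],feed=.25);move_l([*a,.035],feed=.15);hold(.4);st("above");look("z1",.035-.003+.018,ctr=(.6,.284),ro=.0455,ri=.033)
E
```

```text
down hit=False t33.1 [0.4555 0.2714 0.0033] op 0.0402 F [-0.2 -0.2  0.2] M [ 0.04 -0.03  0.03]
gripped t33.6 [0.4554 0.2714 0.0032] op 0.0128 F [-1.1  0.4  4.4] M [ 0.    0.22 -0.05]
lifted t34.3 [0.455  0.2712 0.0226] op 0.0131 F [-0.  -0.3 -1. ] M [-0.01  0.02 -0.  ]
above t36.6 [0.6002 0.3239 0.0357] op 0.0126 F [ 0.7  0.6 -1.1] M [0.05 0.   0.01]
z1 [0.6015 0.2861] n 810 rms 0.0019
```

View pics/z1.png

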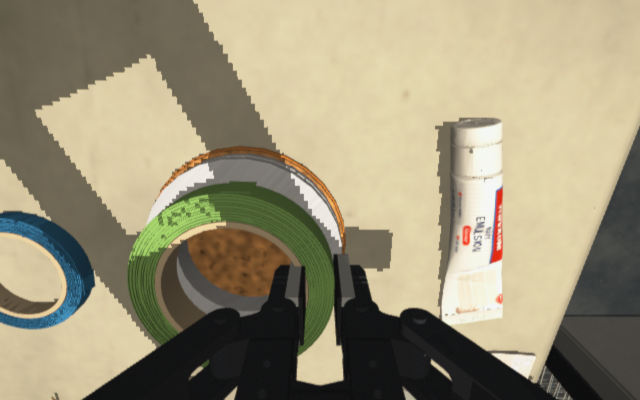

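The roll is held level over the ring (green rim centre about (233,275)) and reads about 1.5 mm to +x/+y. I'll trim that and lower it.

```bash
cat >> h.py <<'E'
def lower(a,z,relop=.034,f=3,tag="l",hi=.12):
    move_l([*a,z+.006],feed=.04);hold(.3)
    hit=move_l([*a,z-.003],feed=.02,max_force=f);hold(.3);st(f"down {hit}")
    gripper_to(relop);hold(.2);st("rel"); move_l([*a,hi],feed=.2)
    movep([.50,.28,.30],D);hold(.4)
    return snap("wrist",tag)
E
python3 - <<'E'
from h import *
c,im,d=lower(np.array([.5988,.3226]),.023,tag="z2")
print("wide",top(c,d,(.6,.284),.03,.06,.038),"g",fit(c,masks(im,"g"),(322,226),.038,75)); 
print("ring+",top(c,d,(.6,.284),.013,.075,.020));print("nar",top(c,d,(.6175,.1524),.008,.045,.012),fit(c,masks(im,"b"),(230,238),.012,45));st("v")
cv2.imwrite('pics/z2c.png',cv2.resize(im[170:280,200:390,::-1],None,fx=4,fy=4))
E
```

```text
down True t37.9 [0.5991 0.3227 0.0232] op 0.0130 F [0.  0.3 4. ] M [ 0.02 -0.04 -0.03]
rel t38.5 [0.5981 0.3224 0.022 ] op 0.0339 F [-0.3 -0.5  0.8] M [-0.03 -0.03 -0.06]
wide (array([0.5998, 0.2837]), array([0.0907, 0.0935]), 'z', np.float64(0.0378), 'slope', array([0.003, 0.001])) g (array([0.5984, 0.2836]), np.float64(0.0924), 190, np.float64(0.0009))
ring+ (array([0.6019, 0.2839]), array([0.1019, 0.109 ]), 'z', np.float64(0.0372), 'slope', array([ 0.092, -0.003]))
nar (array([0.618 , 0.1521]), array([0.0707, 0.0722]), 'z', np.float64(0.012), 'slope', array([0.002, 0.001])) (array([0.6161, 0.1529]), np.float64(0.0716), 138, np.float64(0.0008))
v t40.4 [0.5001 0.28   0.2994] op 0.0340 F [-0.2  0.  -0.4] M [-0.    0.04  0.05]
```

View pics/z2c.png

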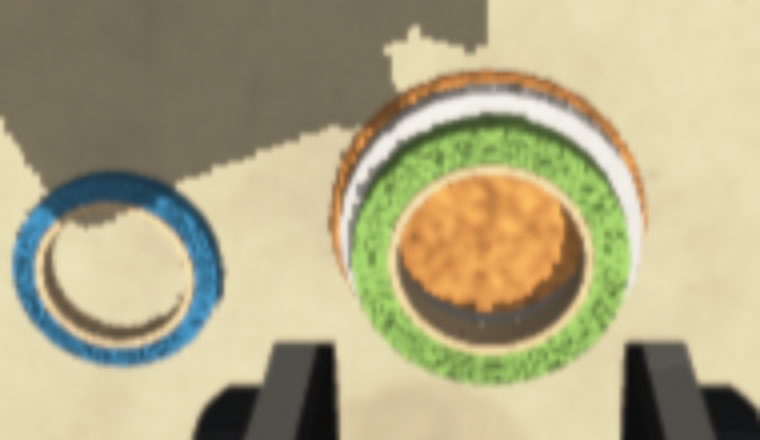

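The wide roll is flat (top 37.8 mm) and concentric with the ring to about 1 mm. Next is the narrow roll.

```bash
python3 - <<'E'
from h import *
pick((.6173,.1523),.0312,.0025,40,op=.032)
move_l([.6173,.1835,.11],feed=.2)
a=np.array([.5994,.2837+.0312])
move_l([*a,.11],feed=.25);move_l([*a,.0545],feed=.15);hold(.4);st("above");look("n1",.0545-.0025+.012,ctr=(.6,.284),ro=.0358,ri=.0265)
E
```

```text
down hit=False t43.4 [0.6176 0.1836 0.0029] op 0.0320 F [ 0.4  0.1 -0.3] M [ 0.   -0.   -0.01]
gripped t44.0 [0.6175 0.1835 0.0028] op 0.0089 F [ 0.  -0.6  2.8] M [ 0.03  0.08 -0.  ]
lifted t44.6 [0.6169 0.1834 0.022 ] op 0.0085 F [ 1.1 -0.3 -0.5] M [0.06 0.01 0.  ]
above t46.8 [0.5998 0.3152 0.0553] op 0.0090 F [-0.3 -0.5 -0.2] M [-0.01 -0.02 -0.03]
n1 [0.5993 0.2855] n 608 rms 0.0015
```

View pics/n1.png

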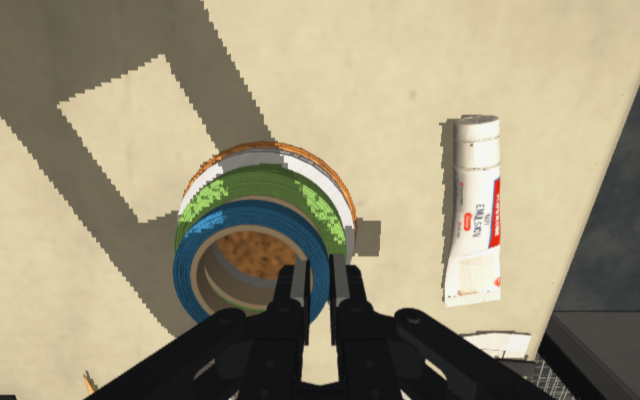

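The roll is held level over the stack (blue centre about (250,265)). I'll lower it with a trim of −1 mm in y.

```bash
python3 - <<'E'
from h import *
c,im,d=lower(np.array([.5994,.3141]),.0405,tag="n2",relop=.028)
print("nar",top(c,d,(.6,.284),.0445,.05,.050),"b",fit(c,masks(im,"b"),(322,230),.050,75)); 
print("wide+",top(c,d,(.6,.284),.03,.06,.038))
st("v")
P=cloud(c,d)
for z in (.03,.05,.065,.085):
    m=(np.hypot(P[...,0]-.472,P[...,1]-.064)<.04)&(abs(P[...,2]-z)<.008);q=P[m]; print(z,len(q),q.min(0).round(4),q.max(0).round(4))
cv2.imwrite('pics/n2c.png',cv2.resize(im[100:300,80:400,::-1],None,fx=2.4,fy=2.4))
E
```

```text
down True t48.2 [0.5997 0.3143 0.0407] op 0.0087 F [-1.1 -0.5  4.3] M [-0.08  0.16  0.  ]
rel t48.7 [0.5989 0.314  0.0394] op 0.0284 F [ 0.3 -0.1  0. ] M [ 0.02 -0.    0.02]
nar (array([0.5987, 0.2834]), array([0.071 , 0.0728]), 'z', np.float64(0.0499), 'slope', array([ 0.004, -0.001])) b (array([0.5973, 0.2833]), np.float64(0.0711), 154, np.float64(0.0006))
wide+ (array([0.5998, 0.2837]), array([0.0907, 0.0935]), 'z', np.float64(0.0437), 'slope', array([ 0.043, -0.003]))
v t50.6 [0.5001 0.28   0.2994] op 0.0279 F [-0.3  0.7 -0.6] M [0.02 0.01 0.02]
0.03 181 [0.4545 0.0593 0.022 ] [0.487  0.0803 0.038 ]
0.05 248 [0.4546 0.0573 0.042 ] [0.4874 0.0801 0.058 ]
0.065 449 [0.4546 0.0483 0.0571] [0.4872 0.0801 0.0727]
0.085 316 [0.4609 0.0532 0.0772] [0.4819 0.0733 0.0929]
```

View pics/n2c.png

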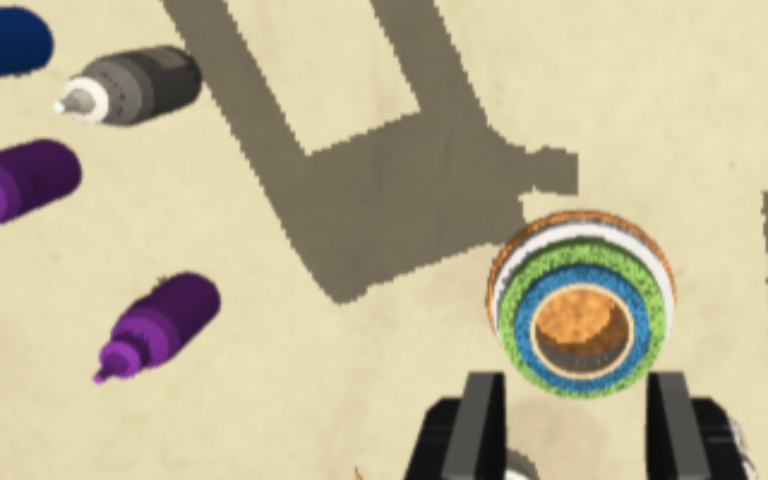

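The stack is concentric: narrow roll at (0.599, 0.2834), top at 50 mm. Next is the grey bottle at about (0.471, 0.064), with the jaws along x so they clear the blue look-alike.

```bash
python3 - <<'E'
from h import *
B=[0,np.pi/2,-np.pi/2]; b=np.array([.471,.0638])
gripper_to(.062)
movep([*b,.20],B); hold(.2); st("hover")
move_l([*b,.12],feed=.15); 
hit=move_l([*b,.0475],feed=.08,max_force=8); hold(.3); st(f"down {hit}")
snap("wrist","b1")
gripper_to(0,35); hold(.2); st("grip")
move_l([*b,.07],feed=.06); hold(.3); st("lift"); snap("wrist","b2");snap("scene","b3")
E
python3 -c "
import cv2;cv2.imwrite('pics/b3c.png',cv2.resize(cv2.imread('pics/b3.png')[60:280,220:480],None,fx=2.8,fy=2.7))"
```

```text
hover t52.3 [0.4715 0.0645 0.2005] op 0.0618 F [ 0.2 -0.3  0.1] M [-0.01 -0.03 -0.01]
down False t54.3 [0.4713 0.0638 0.0479] op 0.0620 F [-0.2 -0.3 -0.4] M [ 0.03 -0.01 -0.01]
grip t54.9 [0.4712 0.0638 0.0477] op 0.0331 F [0.4 0.6 2.1] M [-0.05  0.06  0.  ]
lift t55.8 [0.4707 0.0638 0.0697] op 0.0329 F [-0.3  0.4 -1.4] M [-0.01  0.03  0.07]
```

View pics/b2.png

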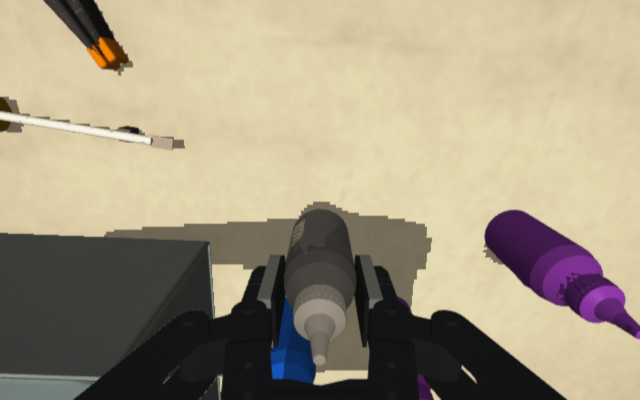

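View pics/b3c.png

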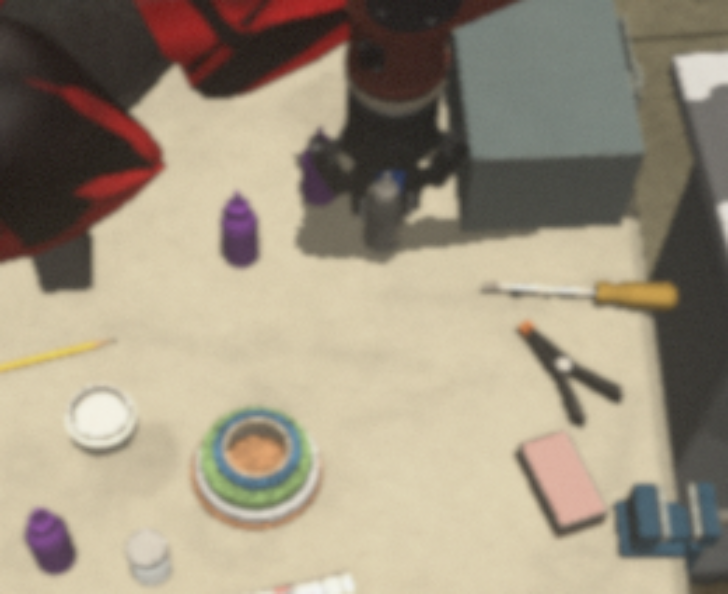

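The bottle hangs upright in the pads. In the wrist view its cap is at about (320,315), centred between the pads, and nothing else has been touched. I'll carry it over the well and look before lowering.

```bash
python3 - <<'E'
from h import *
b=[.471,.0638];w=[.599,.2836]
move_l([*b,.15],feed=.15); move_l([*w,.15],feed=.2); move_l([*w,.115],feed=.1); hold(.4); st("over")
c,im,d=snap("wrist","c1"); c2,im2,d2=snap("scene","c2");c3,im3,d3=snap("side","c3")
P=cloud(c2,d2);
for z in (.075,.1,.13,.15):
    m=(np.hypot(P[...,0]-.599,P[...,1]-.2836)<.03)&(abs(P[...,2]-z)<.01);q=P[m]
    if len(q):print(z,len(q),q.min(0).round(4),q.max(0).round(4))
o=np.hstack([cv2.resize(i[130:290,230:390,::-1],None,fx=2.4,fy=2.4) for i in (im2,im3)]);cv2.imwrite("pics/c23.png",o)
E
```

```text
over t58.9 [0.5992 0.2837 0.1155] op 0.0329 F [-0.   0.3  0. ] M [-0.01  0.02 -0.05]
0.075 38 [0.5835 0.2855 0.0712] [0.6152 0.2988 0.0849]
0.1 64 [0.5829 0.2843 0.0904] [0.6161 0.2995 0.1099]
0.13 174 [0.5697 0.2747 0.1201] [0.6279 0.2988 0.1397]
0.15 108 [0.5716 0.2744 0.1402] [0.6271 0.2958 0.1594]
```

View pics/c1.png

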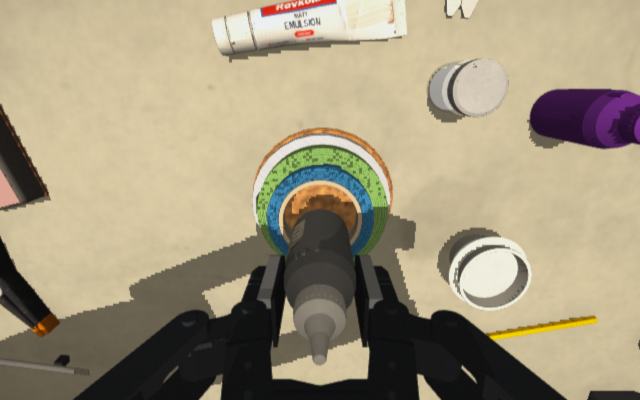

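View pics/c23.png

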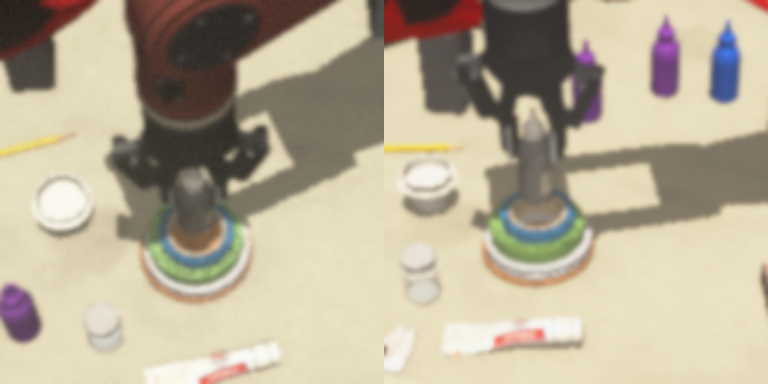

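The bottle is upright and centred over the well, at about (0.5995, 0.2825). I'll lower it with a force guard.

```bash
python3 - <<'E'
from h import *
w=[.5988,.2842]
move_l([*w,.09],feed=.06)
h=move_l([*w,.0575],feed=.05,max_force=4); hold(.2); st(f"near {h}")
if not h:
    h=move_l([*w,.052],feed=.015,max_force=3); hold(.3); st(f"bottom {h}")
snap("side","e1")
E
```

```text
near False t60.6 [0.5991 0.2843 0.058 ] op 0.0330 F [-0.7  0.8 -1.4] M [ 0.01 -0.03  0.03]
bottom True t61.2 [0.5991 0.2843 0.0537] op 0.0328 F [ 0.  -0.1  5.1] M [0.01 0.02 0.  ]
```

Contact came at TCP 53.7 mm, against an expected 53.5 mm with the bottle down on the cork. I'll release, retreat and check.

```bash
python3 - <<'E'
from h import *
gripper_to(.056);hold(.3);st("rel")
move_l([.5988,.2842,.2],feed=.12)
movep([.50,.28,.30],D);hold(.4)
c,im,d=snap("wrist","f1");cs,ims,ds=snap("scene","f2");c3,i3,d3=snap("side","f3");st("v")
for n,cc,dd in (("wrist",c,d),("scene",cs,ds),("side",c3,d3)):
    P=cloud(cc,dd);r=np.hypot(P[...,0]-.599,P[...,1]-.284)
    for z in (.065,.09):
        q=P[(r<.024)&(abs(P[...,2]-z)<.008)]; print(n,z,q.min(0).round(4),q.max(0).round(4))
    print(n,"top",P[r<.02][:,2].max().round(4))
    for k,ct in dict(nar=(.0445,.044,.050),).items(): print(top(cc,dd,(.6,.284),*ct))
    a=np.load("pics/w1.npz")
P=cloud(c,d)
for nm,ctr,z0,rr,zt in [("cup",(.727,.23),.02,.045,.042),("jar",(.69,.365),.03,.03,.052),("pad",(.352,.324),.015,.06,.025)]:
    X=P[(P[...,2]>z0)&(P[...,2]<.08)&(np.hypot(P[...,0]-ctr[0],P[...,1]-ctr[1])<rr)];lo,hi=np.percentile(X,1,0),np.percentile(X,99,0);print(nm,((lo+hi)/2).round(4))
    P0=cloud({"intrinsics":a["K"],"world_from_camera":a["T"]},a["d"])
    X=P0[(P0[...,2]>z0)&(P0[...,2]<.08)&(np.hypot(P0[...,0]-ctr[0],P0[...,1]-ctr[1])<rr)];lo,hi=np.percentile(X,1,0),np.percentile(X,99,0);print("  before",((lo+hi)/2).round(4))
cv2.imwrite("pics/f.png",np.hstack([cv2.resize(ims[110:290,230:430,::-1],None,fx=1.9,fy=2),cv2.resize(i3[110:290,210:410,::-1],None,fx=1.9,fy=2)]))
E
```

```text
rel t61.9 [0.5982 0.284  0.0526] op 0.0564 F [-0.5  0.   0.3] M [-0.02 -0.04  0.  ]
v t65.2 [0.5  0.28 0.3 ] op 0.0562 F [-0.3 -0.3  0.2] M [-0.01 -0.    0.03]
wrist 0.065 [0.5822 0.267  0.0571] [0.6095 0.2995 0.073 ]
wrist 0.09 [0.5882 0.2724 0.082 ] [0.6091 0.2937 0.0977]
wrist top 0.1097
(array([0.5987, 0.2834]), array([0.0709, 0.0727]), 'z', np.float64(0.0503), 'slope', array([-0.028, -0.005]))
scene 0.065 [0.5832 0.2751 0.0582] [0.6158 0.3001 0.0729]
scene 0.09 [0.5896 0.2736 0.0824] [0.6101 0.2931 0.0979]
scene top 0.111
(array([0.5999, 0.2833]), array([0.0701, 0.0725]), 'z', np.float64(0.0515), 'slope', array([0.001, 0.023]))
side 0.065 [0.5813 0.2752 0.0571] [0.6131 0.3007 0.0729]
side 0.09 [0.588  0.2745 0.0822] [0.6077 0.2932 0.097 ]
side top 0.1077
(array([0.5971, 0.2865]), array([0.0708, 0.0732]), 'z', np.float64(0.0498), 'slope', array([ 0.006, -0.031]))
cup [0.7277 0.2328 0.0328]
  before [0.7277 0.2322 0.0364]
jar [0.692  0.3575 0.042 ]
  before [0.6922 0.3664 0.0424]
pad [0.3528 0.3206 0.0229]
  before [0.3507 0.3208 0.0227]
```

View pics/f1.png

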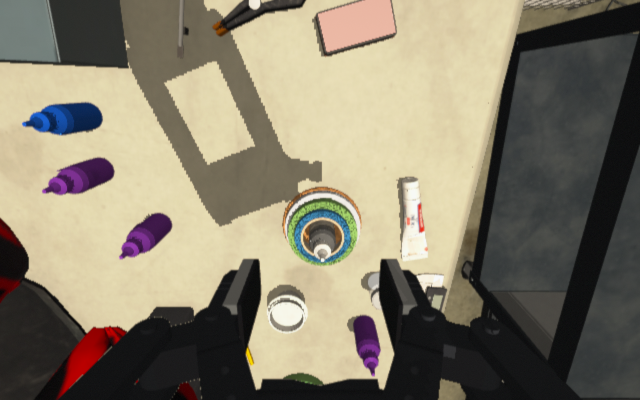

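View pics/f.png

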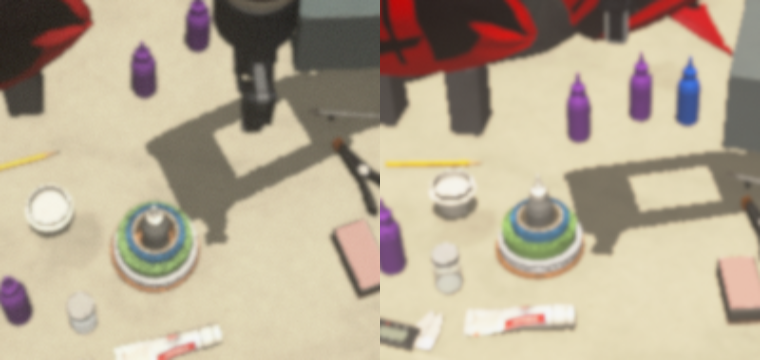

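Everything looks right. The jar's 9 mm change in y is probably a gripper finger hiding part of it at (378,290), so I'll compare the scene camera before and after.

```bash
python3 - <<'E'
from h import *
c=get_calibration("scene");A=cloud(c,np.load("pics/scene0d.npy"));B=cloud(c,np.load("pics/f2.npz")["d"])
for nm,ctr,z0,rr in [("cup",(.727,.23),.02,.045),("jar",(.69,.365),.03,.03),("pad",(.352,.324),.015,.06)]:
    for P in (A,B):
        X=P[(P[...,2]>z0)&(P[...,2]<.08)&(np.hypot(P[...,0]-ctr[0],P[...,1]-ctr[1])<rr)];lo,hi=np.percentile(X,1,0),np.percentile(X,99,0);print(nm,((lo+hi)/2).round(4))
E
```

```text
cup [0.729  0.2328 0.0365]
cup [0.7295 0.2331 0.0361]
jar [0.6925 0.3671 0.0446]
jar [0.6925 0.3669 0.0441]
pad [0.3402 0.3229 0.0318]
pad [0.3396 0.3226 0.0323]
```

```bash
python3 -c "
from plant import *
job_done();print(observe()['time_s'])"
```

```text
the job is handed in; nothing more can be done
the job is handed in; nothing more can be done
```

The stand is built and handed in at about 65 s of the 106 s allowed. The ring, wide roll and narrow roll are stacked in that order on the coaster, and the grey paint bottle stands upright in the well.

**Last checks:**
- **Stack:** the layers are flat, with tops at 20, 38 and 50 mm, and concentric within about 1–1.5 mm. In the last wrist and scene measurements the stack centre is 1–2 mm from the coaster centre.
- **Bottle:** it is upright near the well centre, about (0.599, 0.283). Its top is at 108–111 mm across the three cameras, against 108 mm expected, so it is down on the cork.
- **Bystanders:** the cup, jar and sanding block read within 1 mm of where they started in the scene camera.

**What went wrong or disagreed:**
- The ring first landed about 3 mm off centre, and my first correction did not take. A second regrip brought it to about 1 mm.
- One wrist reading showed the jar 9 mm off, because a gripper finger hid part of it. The scene camera showed no movement.
- The side camera reads 2–3 mm differently from the other two, close to its calibration error.

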